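Line up sign stand-offs against the fence of a tilt tray

TASK

Three steel sign stand-offs lie scattered in the low tilt tray. Lift the tray by its bar handle so that they all slide down into a single row against its metal fence, then lower the tray flat again and let go. Do not touch the stand-offs with the gripper.

Things in the scene. Friction and masses are not known exactly. Their poses are not given: they have to be found in the camera images.
- tray_handle (a point): Middle of the tilt tray's handle: steel bar 12 mm thick, 120 mm long, 75 mm above the table, clear below, 50 mm outside the low white tray (200 x 280 mm, hinged on a fixed base; not the deep caddy). Axes: x to the fence, y along bar, z tray normal (up when flat). Hinge line parallel to y at x 250, z -55 mm; lifts 0 to 0.70 rad with 3 to 8 N, bar may turn in the grip; let go, it sinks flat.
- standoff_1: Steel sign stand-off: upright plain cylinder 32 mm in diameter, 18 mm high, about 60 g, small dark hole in its top. Origin at the centre of its underside, z up. Stands on the tray floor, at least 40 mm short of the fence at the start. Touching the fence, its origin is at x = 224 mm, z = -49 mm in the handle's frame.
- standoff_2: Like standoff_1 (32 mm diameter, 18 mm high, origin under its centre), the middle one. The tray floor is slick: stand-offs start to slide at 11 to 17 degrees of tilt; 30 degrees held for a second takes them all to the fence, and they stay there as the tray is lowered.
- standoff_3: Like standoff_1 (32 mm diameter, 18 mm high, origin under its centre). The fence is the aluminium strip along the tray side opposite the handle, 22 mm high above the floor, inner face at x = 240 mm in the handle's frame; the other three sides are plywood rims about 10 mm high, inner width y = -134 to 134 mm.
There are look-alikes about, which are no part of the job. What is shaped like the standoff_1 but yellow is not meant.

How it is judged:
By the outcome, as a careful person would: the job done as asked, in the order asked, and still so for the second after the job is handed in, with the robot touching nothing.
It also fails if it takes over 43 s, if anything falls off the work surface, if the arm or the gripper's body presses on something with over 40 N, if the wrist force passes 120 N, or if a joint passes its speed limit or range.

ROBOT

A 7-joint arm with a two-finger parallel gripper is mounted at the origin on the work surface. World frame = base frame: x ahead of the robot, y to its left, z up, the work surface at z = 0. Lengths are in m, angles in degrees, forces in N, time in s.
With the tool pointing down it reaches from about 0.425 to 0.875 m from the base axis. Payload 8.4 kg.
Tool frame: the origin (TCP) lies at the very end of the fingers, on their centre line; the grasp point (between the pads) lies 19 mm behind it; z points along the fingers, y is the direction in which the jaws open and shut (so a half turn about z gives the same grasp; the last joint's range is limited). The gripper opens to 87 mm and grips with 3 to 60 N. Pads are 19 mm wide; open, the fingers measure 117 mm over their backs; the gripper's body (75 mm by 190 mm) begins 51 mm behind the grasp point.
Start: joints at [-5.684, 19.091, 2.286, 83.961, -0.768, 76.965, -3.352], TCP at [0.65, -0, 0.223] pointing down, gripper open.
Joint ranges: [-147.57, 147.57], [-21.85, 119.76], [-74.77, 79.35], [14.55, 137.4], [-85.83, 265.84], [4.83, 119.75], [-152.11, 152.11]. Speed limits (degrees/s): [127.2, 127.2, 159.86, 159.86, 180, 180, 180].

INTERFACE

Orientations are given as [roll, pitch, yaw] about the fixed x, y, z axes, in that order (R = Rz(yaw) Ry(pitch) Rx(roll)).
In Python, from bench import * gives the robot as it stands.
- The arm moves only by the tool jog_arm, never from a script. Its argument "steps" is a list of rows, each a list of 3 entries, a list of its own where there are three numbers: the opening, from 0 (shut) to 1 (fully open), then the shift along the tool's x, y, z in cm, then the turn, a rotation vector about the tool's x, y, z in degrees. A call has 1 to 12 rows; each row shifts and turns the commanded pose from where the row before left it, along the tool's axes as they then stand; what a row does not reach is not made up. A row lasts 1/12 s, in which the tool goes at most 41.7 mm and 7.16 degrees, less where a joint would pass 70% of its speed; a pose out of reach is approached as far as the arm can. A call with a gripper value outside its range is refused whole. The fingers move at their own pace and stop on an object; "squeeze" is the grip in N (left out, the last holds). Time passes only in rows, so rows that do not move let the fingers close. It gives the time, the measured TCP pose, the force and the opening at its end, in the units of the state.
- get_obs(): the state, without advancing time (a new reading comes with each control period).
- snapshot(name): name is "scene" or "side" or "wrist"; returns a dict with "color" (384x512x3 uint8, red, green, blue), "intrinsics" (3x3 intrinsics, pixels), "xyz" and "rotation" of the camera in the world. Camera axes: x right, y down, z forward; pixel columns grow to the right and rows downward; lengths in m; the calibration is good to about 2 mm. A picture is of the moment at which its call begins. There is no depth.
- close_job(): hands the job in, once; it reports no verdict.
The state is a dict: "time": time; "qpos": joint angles; "dq": joint speeds; "joint_efforts": joint torques, N m; "ee_pos": TCP position; "eef_rot": TCP orientation; "ft_force": force on the tool from outside, world axes, zero at the start; "ft_torque": the same for the moment, N m; "grip_width": finger opening in m.
Only numpy, scipy, OpenCV 4.12 (cv2) and the standard library are available. Lean on these libraries where they do the work, as an engineer would, in place of code of your own. Each camera call takes 0.05 s, during which the arm holds its last target. There are 200 camera calls.

## Working session

There is one attempt and no reset: what is moved stays moved. The work goes in short steps, Python scripts to look and compute and a tool call to move; the robot and the scene stay as the last step left them, time stands still between calls to the robot, and variables do not carry over. Pictures are saved under pics/ and viewed, about 8 in all and at most 12, crops included, and the job is handed in when it is done.

Besides the shell and the picture viewer there is one more tool, called after "Emit:" in YAML: its name, and indented under it one key for each argument. jog_arm: Moves the arm, as the interface text tells. Its arguments: {"type":"object","properties":{"steps":{"type":"array"},"squeeze":{"type":"number"}},"required":["steps"]}

```bash
mkdir -p pics
cat > h.py <<'E'
from bench import *
import numpy as np, cv2
def snap(n,f):
    s=snapshot(n); cv2.imwrite('pics/'+f,cv2.cvtColor(s['color'],cv2.COLOR_RGB2BGR)); 
    np.savez('pics/'+f+'.npz',**{k:np.array(s[k]) for k in s}); return s
def ray(s,u,v,z):
    K=np.array(s['intrinsics']);d=np.array(s['rotation'])@np.linalg.solve(K,[u,v,1]);o=np.array(s['xyz'])
    return o+d*(z-o[2])/d[2]
E
python3 - <<'E'
from h import *
a=snap('scene','scene1.png');b=snap('side','side1.png')
for s in(a,b):print(s['intrinsics'],s['xyz'],s['rotation'])
print(get_obs())
cv2.imwrite('pics/both1.png',cv2.resize(np.vstack([cv2.imread('pics/scene1.png')]),(800,600)))
cv2.imwrite('pics/bothb.png',cv2.resize(cv2.imread('pics/side1.png'),(800,600)))
E
```

```text
[[349.77080644   0.         264.60230964]
 [  0.         349.77080644 187.96585604]
 [  0.           0.           1.        ]] [ 1.04533133 -0.11124356  0.570851  ] [-1.39661880e+02  5.77728262e-02  7.55853473e+01]
[[384.11612593   0.         256.69992265]
 [  0.         384.11612593 194.49438958]
 [  0.           0.           1.        ]] [0.40629388 0.4444117  0.66071474] [-1.38086347e+02  3.30198111e-02 -1.55066725e+02]
{'time': 0.1, 'qpos': array([-5.68488383, 19.12792946,  2.28473107, 84.00422121, -0.76828462,
       76.96518493, -3.35299806]), 'dq': array([-0.04399072, -0.14574962,  0.10175483, -0.11208884,  0.07720727,
        0.0302214 , -0.08656656]), 'joint_efforts': array([ 3.73962146e-03, -6.57807541e+01,  1.33961700e+00, -4.04708719e+01,
       -5.96434018e-02,  4.10120690e-02, -6.81097418e-06]), 'ee_pos': array([ 6.49591243e-01, -1.02345968e-05,  2.21760895e-01]), 'eef_rot': array([-1.79918060e+02,  5.04301555e-03,  8.99988135e+01]), 'ft_force': array([-0.60226112,  0.3495943 , -1.02107477]), 'ft_torque': array([-0.00243168, -0.00933335,  0.00833027]), 'grip_width': 0.08692048843460097}
```

View pics/both1.png

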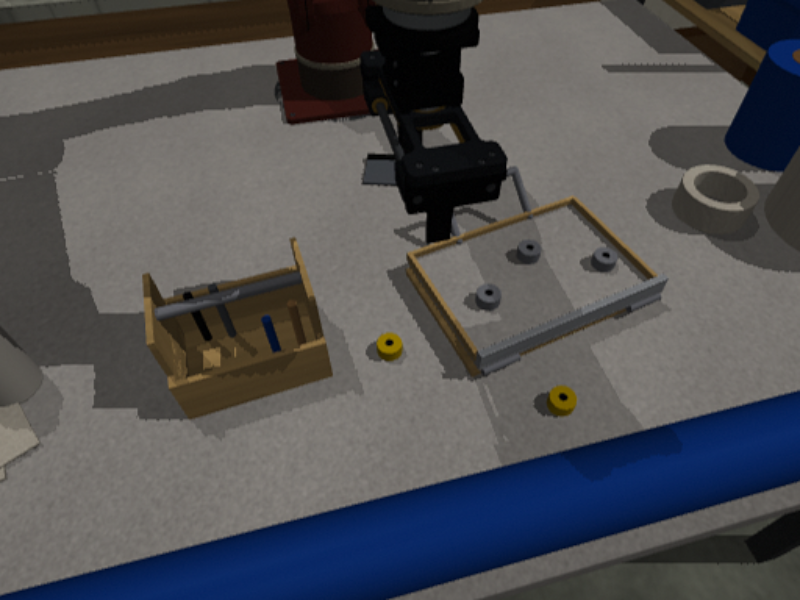

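View pics/bothb.png

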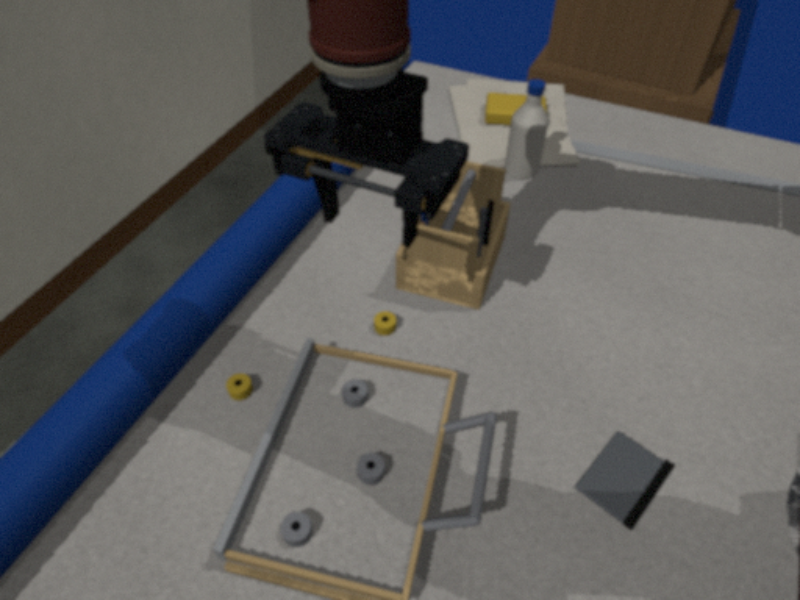

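The side view shows the handle bar running from about (492,416) to (476,520) at 800x600 scale. The three grey stand-offs are at (355,391), (372,466) and (295,527), and the fence is on the left, from (312,345) to (222,553).

```bash
sed -i "s/np.array(s\['rotation'\])@/Rot.from_euler('xyz',s['rotation'],degrees=True).as_matrix()@/; 1a from scipy.spatial.transform import Rotation as Rot" h.py
python3 - <<'E'
from h import *
L=lambda f:np.load('pics/'+f+'.npz')
s=L('side1.png');k=.64
P=lambda n,u,v,z,s=s:print(n,ray(s,u*k,v*k,z).round(4))
a=ray(s,492*k,416*k,.075);b=ray(s,476*k,520*k,.075)
d=a-b;print(a,b,np.linalg.norm(d),'mid',(a+b)/2,'bar yaw',np.degrees(np.arctan2(d[1],d[0])))
P('fence a',312,345,.05);P('fence b',222,553,.05)
P('near corner a',456,373,.04);P('near corner b',407,597,.04)
for p in((355,390),(372,465),(295,526)):P('so',*p,.044)
c=L('scene1.png')
for p in((528,246),(605,257),(488,293)):P('so scene',*p,.044,c)
P('handle end scene',516,170,.075,c)
P('fence',482,356,.05,c);P('fence',664,281,.05,c)
E
```

```text
[0.46433847 0.07819137 0.075     ] [0.4395986  0.19748246 0.075     ] 0.12182948641247454 mid [0.45196853 0.13783692 0.075     ] bar yaw -78.28347945918954
fence a [0.7118 0.0603 0.05  ]
fence b [0.659 0.325 0.05 ]
near corner a [0.5295 0.0162 0.04  ]
near corner b [0.4759 0.282  0.04  ]
so [0.6315 0.0946 0.044 ]
so [0.5678 0.1746 0.044 ]
so [0.6093 0.2694 0.044 ]
so scene [0.5682 0.1724 0.044 ]
so scene [0.6135 0.2643 0.044 ]
so scene [0.6343 0.0913 0.044 ]
handle end scene [0.4436 0.1989 0.075 ]
fence [0.7266 0.0508 0.05  ]
fence [0.676  0.3129 0.05  ]
```

Emit:
jog_arm:
  steps:
    - [0.8,[1.15,-1.65,0],[0,0,0]]
    - [0.8,[1.15,-1.65,0],[0,0,0]]
    - [0.8,[1.15,-1.65,0],[0,0,0]]
    - [0.8,[1.15,-1.65,0],[0,0,0]]
    - [0.8,[1.15,-1.65,0],[0,0,0]]
    - [0.8,[1.15,-1.65,0],[0,0,0]]
    - [0.8,[1.15,-1.65,0],[0,0,0]]
    - [0.8,[1.15,-1.65,0],[0,0,0]]
    - [0.8,[1.15,-1.65,0],[0,0,0]]
    - [0.8,[1.15,-1.65,0],[0,0,0]]
    - [0.8,[1.15,-1.65,0],[0,0,0]]
    - [0.8,[1.15,-1.65,0],[0,0,0]]

```text
time: 1.1
ee_pos: [0.4509, 0.1383, 0.2222]
eef_rot: [-180.0, 0.0, 90.0]
ft_force: [0.3, 0.2, 0.1]
grip_width: 0.0692
```

Emit:
jog_arm:
  steps:
    - [0.8,[0,0,1],[0,0,-3.8]]
    - [0.8,[0,0,1],[0,0,-3.8]]
    - [0.8,[0,0,1],[0,0,-3.8]]
    - [0.8,[0,0,0],[0,0,0]]
    - [0.8,[0,0,0],[0,0,0]]

```text
time: 1.52
ee_pos: [0.4515, 0.1378, 0.1922]
eef_rot: [-179.9, 0.0, 101.3]
ft_force: [0.4, 0.2, 0.1]
grip_width: 0.0698
```

Run:
```python
from h import *
snap('wrist','w1.png'); s=snap('side','side2.png')
cv2.imwrite('pics/v3.png',np.vstack([cv2.imread('pics/w1.png')[:290],cv2.imread('pics/side2.png')[80:]]))
o=get_obs();print(o['ee_pos'],o['eef_rot'],o['qpos'])
```

```text
[0.45222962 0.13801265 0.19304065] [ 1.79979043e+02 -4.43193189e-03  1.01267336e+02] [-1.62243619e+01 -9.21823556e-02 -6.11924069e+00  1.09753416e+02
 -1.07795441e-02  7.03168238e+01 -1.10726328e+01]
```

View pics/v3.png

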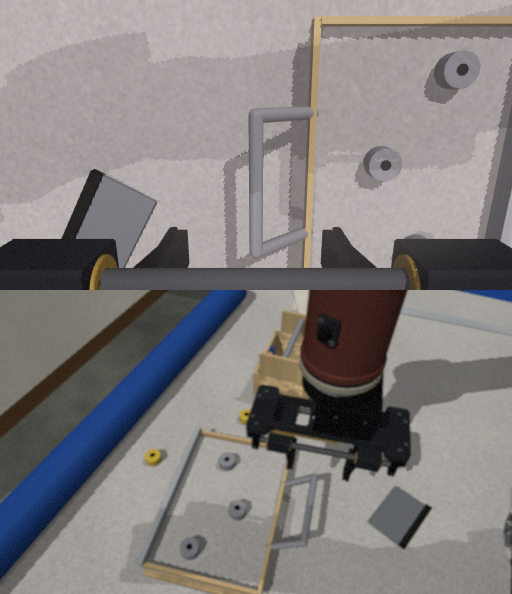

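The wrist view shows the bar parallel to the pads, centred at u≈256, from v≈112 to v≈250. I'll triangulate it against the calibration.

Run:
```python
from h import *
s=np.load('pics/w1.png.npz');print(s['xyz'],s['rotation'])
a=ray(s,256,115,.075);b=ray(s,257,248,.075);d=a-b
print(a,b,np.linalg.norm(d),'mid',(a+b)/2,np.degrees(np.arctan2(d[1],d[0])))
s=np.load('pics/side1.png.npz')
o=get_obs();R=Rot.from_euler('xyz',o['eef_rot'],degrees=True).as_matrix()
for m in ((a+b)/2,np.array([.452,.1378,.075])):print('tool-frame offset mm',R.T@(m-o['ee_pos'])*1e3)
```

```text
[0.43699327 0.21334898 0.35368404] [1.63774302e+02 1.73688692e-02 1.12988342e+01]
[0.44127253 0.19753798 0.075     ] [0.46520726 0.08306422 0.075     ] 0.11694918263159673 mid [0.45323989 0.1403011  0.075     ] 101.80955110250757
tool-frame offset mm [  2.03781431   1.39475882 118.04133037]
tool-frame offset mm [ -0.17282165  -0.30992068 118.04053586]
```

Emit:
jog_arm:
  steps:
    - [0.7,[0.1,0.05,1.5],[0,0,0]]
    - [0.7,[0,0,1.5],[0,0,0]]
    - [0.7,[0,0,1.5],[0,0,0]]
    - [0.7,[0,0,1.5],[0,0,0]]
    - [0.7,[0,0,1.5],[0,0,0]]
    - [0.7,[0,0,1.5],[0,0,0]]
    - [0.7,[0,0,1.5],[0,0,0]]
    - [0.7,[0,0,1],[0,0,0]]
    - [0.7,[0,0,1],[0,0,0]]
    - [0.7,[0,0,0.7],[0,0,0]]
    - [0.7,[0,0,0.5],[0,0,0]]
    - [0.7,[0,0,0],[0,0,0]]

```text
time: 2.62
ee_pos: [0.452, 0.1389, 0.0549]
eef_rot: [-179.9, 0.0, 101.4]
ft_force: [0.3, -0.4, 0.8]
grip_width: 0.061
```

Emit:
jog_arm:
  steps:
    - [0,[0,0,0],[0,0,0]]
    - [0,[0,0,0],[0,0,0]]
    - [0,[0,0,0],[0,0,0]]
    - [0,[0,0,0],[0,0,0]]
    - [0,[0,0,0],[0,0,0]]
    - [0,[0,0,0],[0,0,0]]
    - [0,[0,0,0],[0,0,0]]
    - [0,[0,0,0],[0,0,0]]
    - [0,[0,0,0],[0,0,0]]
    - [0,[0,0,0],[0,0,0]]
  squeeze: 25

```text
time: 3.45
ee_pos: [0.4521, 0.139, 0.0556]
eef_rot: [-180.0, 0.0, 101.4]
ft_force: [-1.6, -0.9, 0.9]
grip_width: 0.0115
```

Run:
```python
import numpy as np
t=np.radians(np.arange(0,34,2));x=250-250*np.cos(t)+55*np.sin(t);z=250*np.sin(t)+55*np.cos(t)-55
print(np.c_[np.degrees(t),x,z,np.gradient(x),np.gradient(z)].round(1))
print(np.diff(x).round(1),np.diff(z).round(1))
```

```text
[[  0.    0.    0.    2.1   8.7]
 [  2.    2.1   8.7   2.2   8.7]
 [  4.    4.4  17.3   2.5   8.6]
 [  6.    7.1  25.8   2.8   8.5]
 [  8.   10.1  34.3   3.1   8.4]
 [ 10.   13.3  42.6   3.4   8.3]
 [ 12.   16.9  50.8   3.7   8.1]
 [ 14.   20.7  58.8   4.    8. ]
 [ 16.   24.8  66.8   4.3   7.9]
 [ 18.   29.2  74.6   4.5   7.7]
 [ 20.   33.9  82.2   4.8   7.5]
 [ 22.   38.8  89.6   5.    7.4]
 [ 24.   44.   96.9   5.3   7.2]
 [ 26.   49.4 104.    5.5   7. ]
 [ 28.   55.1 110.9   5.8   6.8]
 [ 30.   61.  117.6   6.    6.6]
 [ 32.   67.1 124.1   6.1   6.5]]
[2.1 2.4 2.7 3.  3.3 3.5 3.8 4.1 4.4 4.7 4.9 5.2 5.4 5.7 5.9 6.1] [8.7 8.6 8.5 8.4 8.3 8.2 8.1 7.9 7.8 7.6 7.5 7.3 7.1 6.9 6.7 6.5]
```

Emit:
jog_arm:
  steps:
    - [0,[0,0.1,-0.43],[0,0,0]]
    - [0,[0,0.11,-0.44],[0,0,0]]
    - [0,[0,0.24,-0.86],[0,0,0]]
    - [0,[0,0.27,-0.85],[0,0,0]]
    - [0,[0,0.3,-0.84],[0,0,0]]
    - [0,[0,0.33,-0.83],[0,0,0]]
    - [0,[0,0,0],[0,0,0]]

```text
time: 4.03
ee_pos: [0.4656, 0.1417, 0.0998]
eef_rot: [-180.0, 0.0, 101.4]
ft_force: [-4.2, -0.8, -1.9]
grip_width: 0.0107
```

Emit:
jog_arm:
  steps:
    - [0,[0,0.17,-0.41],[0,0,0]]
    - [0,[0,0.18,-0.41],[0,0,0]]
    - [0,[0,0.19,-0.4],[0,0,0]]
    - [0,[0,0.19,-0.41],[0,0,0]]
    - [0,[0,0.2,-0.4],[0,0,0]]
    - [0,[0,0.21,-0.39],[0,0,0]]
    - [0,[0,0.44,-0.78],[0,0,0]]
    - [0,[0,0.47,-0.76],[0,0,0]]
    - [0,[0,0.49,-0.75],[0,0,0]]
    - [0,[0,0.52,-0.73],[0,0,0]]
    - [0,[0,0.54,-0.71],[0,0,0]]
    - [0,[0,0.57,-0.69],[0,0,0]]

```text
time: 5.03
ee_pos: [0.5046, 0.1496, 0.1672]
eef_rot: [-179.7, 0.0, 101.4]
ft_force: [-13.1, -3.5, 7.0]
grip_width: 0.0109
```

Emit:
jog_arm:
  steps:
    - [0,[0,0.59,-0.67],[0,0,0]]
    - [0,[0,0.61,-0.65],[0,0,0]]
    - [0,[0,0,0],[0,0,0]]
    - [0,[0,0,0],[0,0,0]]
    - [0,[0,0,0],[0,0,0]]
    - [0,[0,0,0],[0,0,0]]
    - [0,[0,0,0],[0,0,0]]
    - [0,[0,0,0],[0,0,0]]
    - [0,[0,0,0],[0,0,0]]
    - [0,[0,0,0],[0,0,0]]
    - [0,[0,0,0],[0,0,0]]
    - [0,[0,0,0],[0,0,0]]

```text
time: 6.03
ee_pos: [0.5165, 0.152, 0.1811]
eef_rot: [-179.8, 0.0, 101.4]
ft_force: [-14.5, -3.2, 12.2]
grip_width: 0.0111
```

Run:
```python
from h import *
snap('scene','sc3.png'); snap('side','side3.png')
cv2.imwrite('pics/v4.png',np.vstack([cv2.imread('pics/sc3.png')[60:300],cv2.imread('pics/side3.png')[50:]]))
o=get_obs();print(o['time'],o['ee_pos'],o['ft_force'],o['grip_width'])
```

```text
6.1333 [0.51654678 0.15199906 0.18107978] [-15.16569506  -3.70459448  11.81398933] 0.01096478241380621
```

View pics/v4.png

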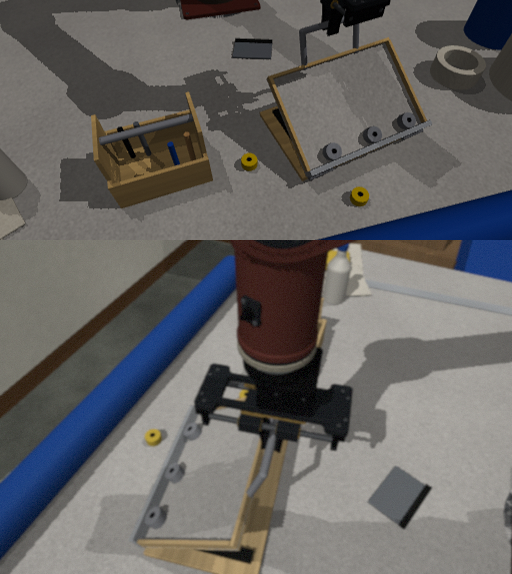

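All three are at the fence: (333,151), (374,134) and (407,121) in the scene crop. I'll lower the tray back along the same arc.

Emit:
jog_arm:
  steps:
    - [0,[0,-0.61,0.65],[0,0,0]]
    - [0,[0,-0.59,0.67],[0,0,0]]
    - [0,[0,-0.57,0.69],[0,0,0]]
    - [0,[0,-0.54,0.71],[0,0,0]]
    - [0,[0,-0.52,0.73],[0,0,0]]
    - [0,[0,-0.49,0.75],[0,0,0]]
    - [0,[0,-0.47,0.76],[0,0,0]]
    - [0,[0,-0.44,0.78],[0,0,0]]
    - [0,[0,-0.41,0.79],[0,0,0]]
    - [0,[0,-0.38,0.81],[0,0,0]]
    - [0,[0,-0.35,0.82],[0,0,0]]

```text
time: 7.05
ee_pos: [0.4648, 0.1416, 0.0984]
eef_rot: [-179.9, 0.0, 101.4]
ft_force: [-6.5, -1.0, 1.5]
grip_width: 0.011
```

Emit:
jog_arm:
  steps:
    - [0,[0,-0.33,0.83],[0,0,0]]
    - [0,[0,-0.3,0.84],[0,0,0]]
    - [0,[0,-0.27,0.85],[0,0,0]]
    - [0,[0,-0.12,0.43],[0,0,0]]
    - [0,[0,-0.12,0.43],[0,0,0]]
    - [0,[0,-0.06,0.22],[0,0,0]]
    - [0,[0,-0.05,0.22],[0,0,0]]
    - [0,[0,-0.05,0.22],[0,0,0]]
    - [0,[0,0,0],[0,0,0]]
    - [0,[0,0,0],[0,0,0]]

```text
time: 7.88
ee_pos: [0.4526, 0.1391, 0.0578]
eef_rot: [-180.0, 0.0, 101.4]
ft_force: [-5.6, -1.5, 0.9]
grip_width: 0.011
```

Emit:
jog_arm:
  steps:
    - [0,[0,-0.05,0.1],[0,0,0]]
    - [0,[0,-0.03,0.1],[0,0,0]]
    - [0,[0,0,0],[0,0,0]]
    - [0,[0,0,0],[0,0,0]]

```text
time: 8.22
ee_pos: [0.4522, 0.1391, 0.0559]
eef_rot: [180.0, -0.0, 101.4]
ft_force: [-4.5, -0.4, -0.4]
grip_width: 0.0109
```

Emit:
jog_arm:
  steps:
    - [0.3,[0,0,0],[0,0,0]]
    - [0.6,[0,0,0],[0,0,0]]
    - [0.6,[0,0,0],[0,0,0]]
    - [0.6,[0,0,0],[0,0,0]]
    - [0.6,[0,0,0],[0,0,0]]
    - [0.6,[0,0,0],[0,0,0]]
    - [0.6,[0,0,0],[0,0,0]]
    - [0.6,[0,0,0],[0,0,0]]

```text
time: 8.88
ee_pos: [0.452, 0.139, 0.0557]
eef_rot: [180.0, -0.0, 101.4]
ft_force: [0.2, 0.3, -0.3]
grip_width: 0.0501
```

Emit:
jog_arm:
  steps:
    - [0.6,[0,0,-0.5],[0,0,0]]
    - [0.6,[0,0,-1],[0,0,0]]
    - [0.6,[0,0,-1.5],[0,0,0]]
    - [0.6,[0,0,-1.5],[0,0,0]]
    - [0.6,[0,0,-1.5],[0,0,0]]
    - [0.6,[0,0,-1.5],[0,0,0]]
    - [0.6,[0,0,-1.5],[0,0,0]]
    - [0.6,[0,0,-1.5],[0,0,0]]
    - [0.6,[0,0,-1.5],[0,0,0]]
    - [0.6,[0,0,-1],[0,0,0]]
    - [0.6,[0,0,0],[0,0,0]]
    - [0.6,[0,0,0],[0,0,0]]

```text
time: 9.88
ee_pos: [0.4522, 0.1391, 0.1861]
eef_rot: [179.9, -0.0, 101.4]
ft_force: [0.1, -0.0, -0.6]
grip_width: 0.0526
```

Run:
```python
from h import *
snap('scene','sc4.png'); snap('side','side4.png')
cv2.imwrite('pics/v5.png',np.hstack([cv2.resize(cv2.imread('pics/sc4.png')[80:260,230:460],None,fx=1.7,fy=1.7)[:300],cv2.resize(cv2.imread('pics/side4.png')[200:380,120:350],None,fx=1.7,fy=1.7)[:300]]))
o=get_obs();print(o['time'],o['ee_pos'],o['ft_force'],o['grip_width'])
```

```text
9.9833 [0.4515363  0.13881567 0.18490904] [-0.90741012 -0.41951301 -0.07959886] 0.05246640488738928
```

View pics/v5.png

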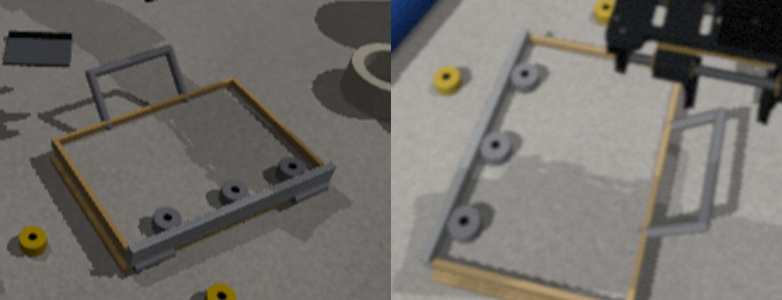

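Run:
```python
from h import *
s=np.load('pics/side4.png.npz');c=np.load('pics/sc4.png.npz')
t=np.radians(11.4);A=np.array([[np.cos(t),np.sin(t)],[-np.sin(t),np.cos(t)]]);h=np.array([.4525,.139])
for x,y in((525,73),(495,146),(463,221)):print('side',A@(ray(s,120+(x-391)/1.7,200+y/1.7,.044)[:2]-h)*1e3)
for x,y in((292,164),(234,188),(167,216)):print('scene',A@(ray(c,230+x/1.7,80+y/1.7,.044)[:2]-h)*1e3)
a=ray(s,120+(723-391)/1.7,200+114/1.7,.075);b=ray(s,120+(708-391)/1.7,200+226/1.7,.075)
print('bar',(a+b)/2,np.linalg.norm(a-b))
# tray region difference before/after (side view)
```

```text
side [224.52018596 -80.75554615]
side [224.44346905  14.01694585]
side [225.48123239  96.60894795]
scene [222.67129087  95.97723493]
scene [222.99657192  10.92769467]
scene [223.67211267 -80.61628201]
bar [0.45004406 0.13797533 0.075     ] 0.11993753625810963
```

All three are at x ≈ 224 mm, which matches the value given for touching the fence. The bar is back at its starting place and the gripper is clear of everything.

```bash
python3 -c "
from bench import *
print(close_job())"
```

```text
the job is handed in; nothing more can be done
None
```

The three stand-offs now lie in a single row against the fence, the tray is flat again, and the job was handed in at about 10 s of the 43 s allowed. I gripped the bar handle, lifted the tray to about 32° and held it for about 0.9 s. I then lowered it along the same arc, let go and backed the gripper off about 130 mm straight up.

**Stand-offs:** both cameras put them at x = 223–225 mm in the handle's frame; touching the fence is 224 mm. Their y positions are about -81, 12 and 96 mm, so they are well apart. The gripper never went near them.

**Tray and handle:** the side view put the bar within about 3 mm of where it was measured at the start.

**Force:** the wrist force read about 19 N at the top of the lift, more than the 3–8 N the tray needs. The extra probably came from a small mismatch with the hinge arc. It is well under the 120 N limit, and the reading was back near zero after letting go.

No check failed.

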